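Hook a dropped lens ring out from under the stage-drive guard

TASK

A brass lens ring has been dropped under the fixed bar guard of the stage drive. Take the red-handled hooked rod, draw the brass ring with it out through the guard's open mouth until the whole ring lies a few centimetres clear, flat on the bench in front of the mouth, then lay the rod down flat on the bench and let go. Do not touch the brass ring with the gripper or arm, and leave the blue ring under the guard where it lies.

Things in the scene. Friction and masses are not known exactly. Their poses are not given: they have to be found in the camera images.
- hook_grip (a point): Hooked rod on the bench, 120 to 210 g. Point: centre of its red box handle (100 x 24 x 34 mm high), 17 mm up at rest. Own x: from handle to hook; z up. A level steel bar, 8 mm thick, axis 11 mm below this point (2 mm clear of the bench), runs to x 260, y 0, then its hook arm turns back to x 245, y +45 mm: it opens to the handle, on the +y side. Grip the 24 mm width from above.
- ring_center (a point): Brass ring, outer diameter 36, hole 24, 20 mm high, about 60 g, lying flat on the bench under the guard; this point is its centre, half-way up (10 mm above the bench).
- bluering_center (a point): Blue plastic ring of the same size and mass, also under the guard, at least 75 mm to one side of the brass one; this point is its centre, half-way up. To be left alone.
- guard: Fixed guard of steel bars on four grey posts. Origin: on the bench, middle of the open mouth; own x points inward, z up. Free inside: 194 mm deep, y -124 to +124, up to 95 mm high; no sill, no floor; top 105 mm, roof bars too close for a gripper. Behind, x 206 to 296, is a white drive housing 120 mm high. Rings lie 70 to 120 mm in from the mouth.
There are look-alikes about, which are no part of the job. Several things look just like the part that bears ring_center: the one meant starts farthest from the robot's base.

How it is judged:
On the way:
1. the hooked rod touches the brass ring while the ring is still under the guard (contact force between hook and ring above 0.03 N and x of ring_center in the frame of guard above 0.02 m).
At the end, for the whole second after the job is handed in: Brass ring flat (10 degrees), at rest on the bench, centre 33 to 250 mm out from the mouth, at most 160 mm to either side of its middle; hooked rod flat on the bench (handle centre under 23 mm up, within 10 degrees), at rest; blue ring within 20 mm of its start (x of ring_center in the frame of guard between -0.25 and -0.033 m and y of ring_center in the frame of guard between -0.16 and 0.16 m and height (world z) of ring_center below 0.014 m and angle between each of ring_center, hook_grip's own z axis and vertical below 0.17 rad and linear speed of each of ring, hook below 0.02 m/s and height (world z) of hook_grip below 0.023 m and distance of bluering_center from where it was at the start of the episode below 0.02 m); the robot touches nothing.
It fails at once if the gripper's fingers or the arm touch the brass ring (contact force between any of the fingers, the arm and ring above 0.3 N).
It fails at once if the blue ring is shifted by 20 mm or more (distance of bluering_center from where it was at the start of the episode above 0.02 m).
It also fails if it takes over 48 s, if anything falls off the work surface, if the arm or the gripper's body presses on something with over 40 N, if the wrist force passes 120 N, or if a joint passes its speed limit or range.

ROBOT

A 6-joint arm with a two-finger parallel gripper is mounted at the origin on the work surface. World frame = base frame: x ahead of the robot, y to its left, z up, the work surface at z = 0. Lengths are in m, angles in rad, forces in N, time in s.
With the tool pointing down it reaches from about 0.3 to 0.775 m from the base axis. Payload 14.6 kg.
Tool frame: the origin (TCP) lies on the centre line of the jaws, within the pads' length; the fingertips stand 25 mm ahead of it and the grasp point (between the pads) lies 6 mm ahead of it (ctrl.tip_reach is the distance from the TCP to the fingertips, in m); z points along the fingers, y is the line along which they close (so a half turn about z gives the same grasp; the last joint's range is limited). The gripper opens to 94 mm and grips with 3 to 60 N. Pads are 16 mm wide; open, the fingers measure 119 mm over their backs; the gripper's body (75 mm by 177 mm) begins 78 mm behind the grasp point.
Start: joints at [-1.201, 0.3, 1.521, -0, 1.321, -0.067], TCP at [0.233, -0.498, 0.23] pointing down, gripper open.
Joint ranges: [-3.03, 3.03], [-0.79, 2.21], [0.23, 2.52], [-1.04, 4.18], [0, 3.07], [-2.55, 2.55]. Speed limits (rad/s): [2.22, 2.22, 2.57, 3.14, 3.14, 3.14].

INTERFACE

Orientations are given as [roll, pitch, yaw] about the fixed x, y, z axes, in that order (R = Rz(yaw) Ry(pitch) Rx(roll)).
In Python, from station import ctrl gives the robot as it stands. The module is installed in compiled form; this text tells all that it offers.
- The arm moves only by the tool apply_moves, never from a script. Its argument "deltas" is a list of rows, each a list of 7 numbers: the closure in counts, from 0 (fully open) to 255 (shut), then the shift along the world's x, y, z in cm, then the turn, a rotation vector about the world's x, y, z in rad. In form: [[jaw, tx, ty, tz, ax, ay, az], ...]. A call has 1 to 10 rows; each row shifts and turns the commanded pose from where the row before left it; what a row does not reach is not made up. A row lasts 1/10 s, in which the tool goes at most 50 mm and 8.59 degrees, less where a joint would pass 70% of its speed; a pose out of reach is approached as far as the arm can. A call with a gripper value outside its range is refused whole. The fingers move at their own pace and stop on an object; "grip_force" is the grip in N (left out, the last holds). Time passes only in rows, so rows that do not move let the fingers close. It gives the time, the measured TCP pose, the force, the opening and the grip force at its end, in the units of the state.
- ctrl.get_obs(): the state, without advancing time (a new reading comes with each control period).
- ctrl.camera(name): name is "side" or "top"; returns a dict with "img" (480x640x3 uint8, red, green, blue), "K" (3x3 intrinsics, pixels), "pose" (4x4, takes a point from camera to world coordinates). Camera axes: x right, y up, looking along -z (the intrinsics and any distortion apply to the point x, -y, -z); pixel columns grow to the right and rows downward; lengths in m; the calibration is good to about 2 mm. A picture is of the moment at which its call begins. There is no depth.
- ctrl.hand_in(): hands the job in; it is judged then, once.
The state is a dict: "time_s": time; "qpos": joint angles; "joint_vel": joint speeds; "tau": joint torques, N m; "ee_pos": TCP position; "eef_rot": TCP orientation; "force": force on the tool from outside, world axes, zero at the start; "moment": the same for the moment, N m; "grip_width": finger opening in m; "grip_force": force on a finger pad.
Only numpy, scipy, OpenCV 4.12 (cv2) and the standard library are available. Lean on these libraries where they do the work, as an engineer would, in place of code of your own. Each camera call takes 0.05 s, during which the arm holds its last target. There are 200 camera calls.

## Working session

There is one attempt and no reset: what is moved stays moved. The work goes in short steps, Python scripts to look and compute and a tool call to move; the robot and the scene stay as the last step left them, time stands still between calls to the robot, and variables do not carry over. Pictures are saved under pics/ and viewed, at most 10 in all, crops included, and the job is handed in when it is done.

Besides the shell and the picture viewer there is one more tool, called after "Request:" as name(argument=value, ...) on one line, values as JSON. apply_moves: Moves the arm, as the interface text tells. Its arguments: {"type":"object","properties":{"deltas":{"type":"array"},"grip_force":{"type":"number"}},"required":["deltas"]}

```bash
mkdir -p pics
cat > h.py <<'E'
import numpy as np, cv2
from station import ctrl
def snap(n,f):
    c=ctrl.camera(n); cv2.imwrite('pics/'+f,c['img'][:,:,::-1]); np.savez('/tmp/'+n+'.npz',**{k:np.array(c[k]) for k in('img','K','pose')}); return c
def load(n): return np.load('/tmp/'+n+'.npz')
def ray(c,u,v,z):
    K=c['K'];P=c['pose'];d=np.linalg.inv(K)@[u,v,1];d=P[:3,:3]@[d[0],-d[1],-d[2]];o=P[:3,3];return o+d*(z-o[2])/d[2]
def proj(c,p):
    P=c['pose'];q=P[:3,:3].T@(np.array(p)-P[:3,3]);q=c['K']@[q[0],-q[1],-q[2]];return q[:2]/q[2]
E
python3 - <<'E'
from h import *
for n in('top','side'):
    c=snap(n,n+'0.png');print(n,c['K'].tolist(),np.round(c['pose'],3).tolist(),{k for k in c})
print(ctrl.get_obs())
E
```

```text
top [[585.0291720921823, 0.0, 310.07410651132324], [0.0, 585.0291720921823, 233.24156754330488], [0.0, 0.0, 1.0]] [[0.019, 0.996, -0.092, 0.357], [-1.0, 0.02, 0.01, -0.053], [0.012, 0.092, 0.996, 1.327], [0.0, 0.0, 0.0, 1.0]] {'K', 'img', 'pose'}
side [[530.6657167906852, 0.0, 320.7776453103299], [0.0, 530.6657167906852, 231.34133487071898], [0.0, 0.0, 1.0]] [[-0.936, 0.237, -0.26, 0.244], [-0.352, -0.646, 0.678, 0.583], [-0.007, 0.726, 0.688, 0.721], [0.0, 0.0, 0.0, 1.0]] {'K', 'img', 'pose'}
{'time_s': 0.1, 'qpos': array([-1.20061652e+00,  3.00399545e-01,  1.52149812e+00,  5.66038864e-06,
        1.32069978e+00, -6.65887991e-02]), 'joint_vel': array([ 0.0003688 , -0.00115002, -0.0011485 , -0.00042008,  0.00033042,
        0.00094461]), 'tau': array([ 3.18115599e-03, -5.32645154e+01, -3.53281474e+01,  7.10438238e-02,
        2.34790274e-02, -4.92987010e-05]), 'ee_pos': array([ 0.23258844, -0.49817724,  0.22996066]), 'eef_rot': array([-3.14059045e+00, -7.23294188e-05,  4.36767167e-01]), 'force': array([ 0.34182261, -0.72938261, -0.15644072]), 'moment': array([-0.02822193, -0.01034104, -0.00748768]), 'grip_force': 0.0, 'grip_width': 0.09425800032551312}
```

View pics/top0.png

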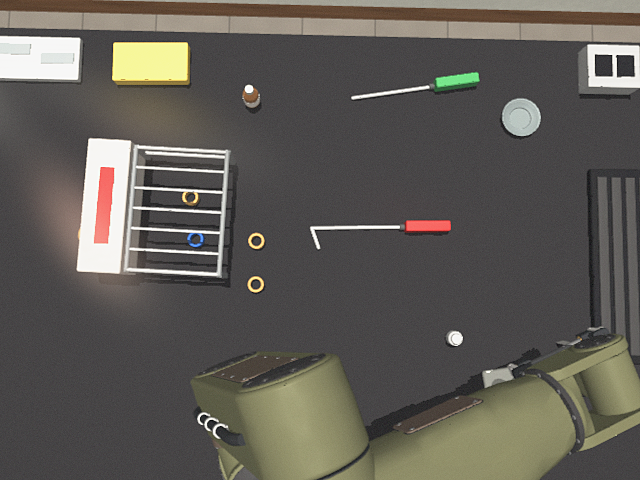

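View pics/side0.png

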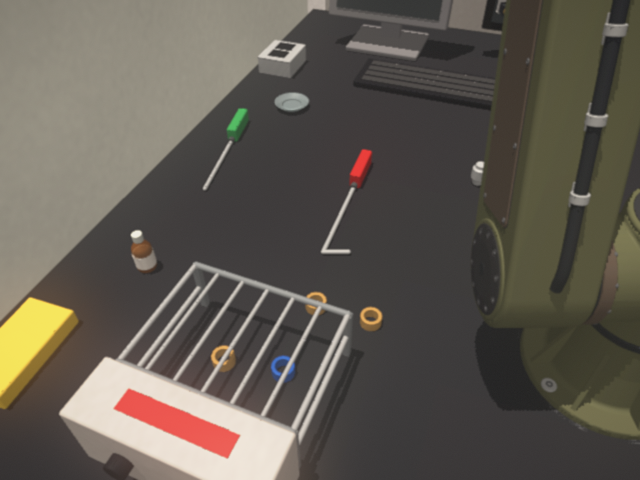

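The top view shows the guard at about (175,210), with its mouth facing right (world -y). The target brass ring is at (190,197) and the blue ring at (195,239). Two look-alike rings lie outside at (256,240) and (256,284). The red handle is at (428,226), with the hook tip at about (318,247). In the side view the brass ring is at (223,358) and the blue one at (283,368).

Run:
```python
from h import *
def comps(c,f,lo):
    hsv=cv2.cvtColor(c['img'],cv2.COLOR_RGB2HSV);m=f(hsv).astype(np.uint8)*255
    m=cv2.morphologyEx(m,cv2.MORPH_CLOSE,np.ones((5,5)))
    n,l,s,ce=cv2.connectedComponentsWithStats(m);return [(s[i],s[i][:2]+(s[i][2:4]-1)/2,(l==i)) for i in range(1,n) if s[i][4]>lo]
C={n:load(n) for n in('top','side')}
br=lambda h:(h[...,0]>10)&(h[...,0]<24)&(h[...,1]>120)&(h[...,2]>90)
bl=lambda h:(h[...,0]>100)&(h[...,0]<130)&(h[...,1]>140)&(h[...,2]>80)
rd=lambda h:((h[...,0]<6)|(h[...,0]>174))&(h[...,1]>170)&(h[...,2]>100)
for n,c in C.items():
    for nm,f,z in(('brass',br,.01),('blue',bl,.01),('red',rd,.03)):
        for s,ctr,m in comps(c,f,60):
            e=''
            if nm=='red':
                ys,xs=np.nonzero(m);r=cv2.minAreaRect(np.stack([xs,ys],1).astype(np.float32));b=cv2.boxPoints(r);ctr=r[0];e=[np.round(ray(c,*p,.034)[:2],4).tolist() for p in b]
            print(n,nm,s,np.round(ray(c,*ctr,z),4)[:2],e)
c=C['top']
print('hook corner',ray(c,312,228,.01),'tip',ray(c,318.5,247,.01),'rod@handle',ray(c,403,227,.01))
for p in((229,151),(224,277),(135,147),(128,270)):print('guardtop',ray(c,*p,.105))
```

```text
top brass [   0    0  640   25 7025] [ 0.9999 -0.0787] 
top brass [113  42  75  10  83] [0.9067 0.3132] 
top brass [112  45  78  40 485] [0.8637 0.3102] 
top brass [243  87  15  15 117] [0.799  0.0782] 
top brass [182 192  17  14 119] [0.5527 0.207 ] 
top brass [248 233  17  16 140] [0.4602 0.0549] 
top brass [248 276  16  17 146] [0.3625 0.0533] 
top blue [187 233  17  14 125] [0.4597 0.1923] 
top red [405 221  46  11  77] [ 0.4989 -0.3284] [[0.5086, -0.2773], [0.5107, -0.3779], [0.4883, -0.3778], [0.4863, -0.2774]]
side brass [131 241  19  16 222] [0.8167 0.0441] 
side brass [307 292  20  11 123] [0.4616 0.0387] 
side brass [   0  297   79  112 1744] [0.8319 0.2953] 
side brass [360 307  22  24 433] [0.3612 0.0505] 
side brass [211 345  17  21 170] [0.5631 0.2007] 
side brass [221 350  13  21 111] [0.5471 0.2044] 
side blue [271 356  18  20 122] [0.4666 0.185 ] 
side red [350 150  22  37 411] [ 0.4966 -0.3185] [[0.5071, -0.2568], [0.5138, -0.3847], [0.4824, -0.3736], [0.4781, -0.248]]
side red [116 390  57  21 271] [0.6194 0.314 ] [[0.6634, 0.3182], [0.59, 0.287], [0.5723, 0.313], [0.6436, 0.3432]]
hook corner [ 0.49114338 -0.07079142  0.01      ] tip [ 0.4483755  -0.08627306  0.01      ] rod@handle [ 0.49766283 -0.27700774  0.01      ]
guardtop [0.64200343 0.1096364  0.105     ]
guardtop [0.37535341 0.11146829 0.105     ]
guardtop [0.64621421 0.30867414 0.105     ]
guardtop [0.38595631 0.31100294 0.105     ]
```

Request:
apply_moves(deltas=[[0,3.3,2.1,0,0,0,0.145],[0,3.3,2.1,0,0,0,0.145],[0,3.3,2.1,0,0,0,0.145],[0,3.3,2.1,-1,0,0,0.145],[0,3.3,2.1,-2,0,0,0.145],[0,3.3,2.1,-2,0,0,0.145],[0,3.3,2.1,-2,0,0,0.145],[0,3.4,2.1,-2,0,0,0.14],[0,0,0,-2,0,0,0],[0,0,0,0,0,0,0]], grip_force=40)

```text
time_s: 1.1
ee_pos: [0.4971, -0.3288, 0.1174]
eef_rot: [-3.137, -0.003, 1.593]
force: [0.1, -0.1, 0.1]
grip_width: 0.0939
grip_force: 0.0
```

Request:
apply_moves(deltas=[[0,0,0.2,-3,0,0,0],[0,0,0,-3,0,0,0],[0,0,0,-2.2,0,0,0],[0,0,0,-0.8,0,0,0],[160,0,0,0,0,0,0],[255,0,0,0,0,0,0],[255,0,0,0,0,0,0],[255,0,0,0,0,0,0],[255,0,0,0,0,0,0],[255,0,0,0,0,0,0]], grip_force=40)

```text
time_s: 2.1
ee_pos: [0.4977, -0.3284, 0.0307]
eef_rot: [3.141, 0.0, 1.592]
force: [-0.1, 0.5, -0.4]
grip_width: 0.0496
grip_force: 0.0
```

Request:
apply_moves(deltas=[[255,0,0,0,0,0,0],[255,0,0,0,0,0,0],[255,0,0,0,0,0,0]])

```text
time_s: 2.4
ee_pos: [0.4977, -0.3283, 0.0304]
eef_rot: [3.142, -0.0, 1.592]
force: [0.8, 0.4, -0.5]
grip_width: 0.0256
grip_force: 0.4
```

Request:
apply_moves(deltas=[[255,0,0,0,0,0,0],[255,0,0,0,0,0,0],[255,0,0,0.5,0,0,0],[255,0,0,1.5,0,0,0],[255,0,0,2,0,0,0],[255,2,0,0.5,0,0,-0.02],[255,2,2,0,0,0,0],[255,2,2,0,0,0,0],[255,2.1,2,0,0,0,0],[255,0,2,0,0,0,0]])

```text
time_s: 3.4
ee_pos: [0.5803, -0.2473, 0.0766]
eef_rot: [3.14, 0.001, 1.573]
force: [-1.0, -0.6, -1.1]
grip_width: 0.024
grip_force: 40.0
```

Run:
```python
from h import *
a=snap('top','t1.png')['img'];b=snap('side','s1.png')['img']
cv2.imwrite('pics/c1.png',np.hstack([a[120:400,170:570],b[100:380,100:500]])[:,:,::-1])
```

```text
(no output)
```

View pics/c1.png

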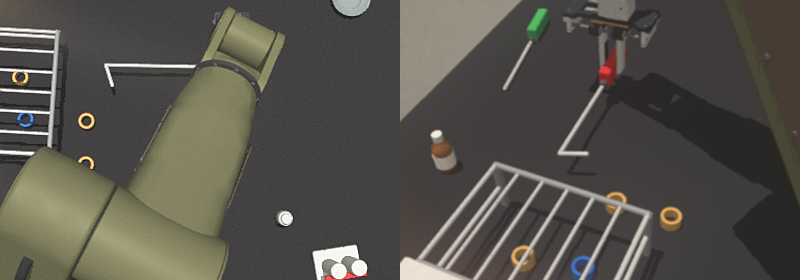

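The rod is held level in the lifted grip. Its hook corner is at about (276,186) in the top view and (260,253) in the side view, short of the mouth. I'll check its height and position.

Run:
```python
from h import *
t,s=load('top'),load('side')
for z in(.03,.04,.05,.06,.07): print(z,ray(t,276,186,z)[:2],ray(s,260,253,z)[:2],'tip',ray(t,282,206,z)[:2],ray(s,287,253.5,z)[:2])
```

```text
0.03 [0.58203855 0.01194661] [ 0.58853663 -0.00651194] tip [ 0.53712779 -0.00256399] [ 0.54195912 -0.02230758]
0.04 [0.58030615 0.0114433 ] [0.58355189 0.00201691] tip [ 0.53574175 -0.00295539] [ 0.53764832 -0.01355018]
0.05 [0.57857375 0.01093998] [0.57856715 0.01054577] tip [ 0.53435571 -0.0033468 ] [ 0.53333752 -0.00479277]
0.06 [0.57684134 0.01043667] [0.57358241 0.01907462] tip [ 0.53296967 -0.0037382 ] [0.52902671 0.00396463]
0.07 [0.57510894 0.00993336] [0.56859768 0.02760347] tip [ 0.53158363 -0.00412961] [0.52471591 0.01272203]
```

Request:
apply_moves(deltas=[[255,0,2,0,0,0,0],[255,0,3,0,0,0,0],[255,0,3,0,0,0,0],[255,0,3,0,0,0,0],[255,0,3,0,0,0,0],[255,0,3,0,0,0,0],[255,0,3,0,0,0,0],[255,0,3,0,0,0,0],[255,0,1.2,0,0,0,0],[255,0,0,0,0,0,0]])

```text
time_s: 4.5
ee_pos: [0.5784, -0.0054, 0.0758]
eef_rot: [3.141, 0.0, 1.573]
force: [-0.0, 0.4, -1.7]
grip_width: 0.024
grip_force: 40.0
```

Run:
```python
from h import *
a=snap('top','t2.png')['img'];b=snap('side','s2.png')['img']
f=lambda i:cv2.resize(i,None,fx=2.5,fy=2.5,interpolation=cv2.INTER_CUBIC)
cv2.imwrite('pics/c2.png',np.hstack([f(a[130:290,120:280]),f(b[260:420,160:320])])[:,:,::-1])
```

```text
(no output)
```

View pics/c2.png

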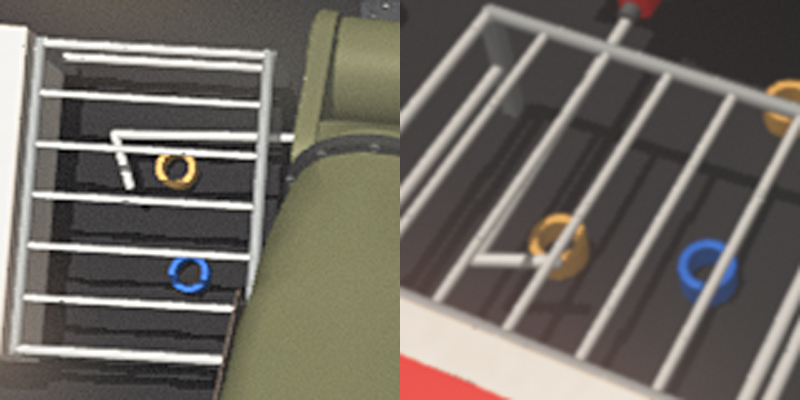

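The hook arm is behind the brass ring with a clear gap: arm at about (127,160) and ring at (175,170) in the left crop. The bar is just on the far side of the ring. I'll shift slightly to +x and lower.

Request:
apply_moves(deltas=[[255,0.4,0,0,0,0,0],[255,0,0,-1.5,0,0,0],[255,0,0,-1.5,0,0,0],[255,0,0,-1,0,0,0],[255,0,0,-0.4,0,0,0],[255,0,0,0,0,0,0],[255,0,-1,0,0,0,0],[255,0,-1,0,0,0,0],[255,0,-1,0,0,0,0],[255,0,-1,0,0,0,0]])

```text
time_s: 5.6
ee_pos: [0.5827, -0.0475, 0.0314]
eef_rot: [3.141, 0.0, 1.571]
force: [0.1, 0.4, -2.8]
grip_width: 0.0236
grip_force: 40.0
```

Run:
```python
from h import *
a=snap('top','t3.png')['img'];b=snap('side','s3.png')['img']
f=lambda i:cv2.resize(i,None,fx=2.5,fy=2.5,interpolation=cv2.INTER_CUBIC)
cv2.imwrite('pics/c3.png',np.hstack([f(a[130:290,120:280]),f(b[260:420,160:320])])[:,:,::-1])
```

```text
(no output)
```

View pics/c3.png

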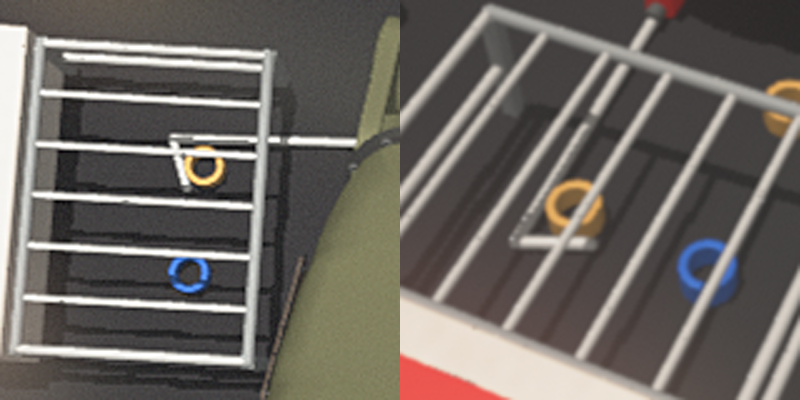

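The brass ring has moved toward the mouth inside the hook, now at (203,165) in the left crop. The blue ring has not moved. I'll keep pulling.

Request:
apply_moves(deltas=[[255,0,-1,0,0,0,0],[255,0,-1,0,0,0,0],[255,0,-1,0,0,0,0],[255,0,-1,0,0,0,0],[255,0,-1,0,0,0,0],[255,0,-1,0,0,0,0],[255,0,-1,0,0,0,0],[255,0,-1,0,0,0,0],[255,0,-1,0,0,0,0],[255,0,-1,0,0,0,0]])

```text
time_s: 6.7
ee_pos: [0.5826, -0.1472, 0.0314]
eef_rot: [-3.142, -0.0, 1.572]
force: [1.2, 1.2, -1.3]
grip_width: 0.0237
grip_force: 40.0
```

Request:
apply_moves(deltas=[[255,0,-1,0,0,0,0],[255,0,-1,0,0,0,0],[255,0,-1,0,0,0,0],[255,0,-0.6,0,0,0,0],[255,0,-0.4,0,0,0,0],[255,0,0,0,0,0,0]])

```text
time_s: 7.3
ee_pos: [0.5827, -0.1868, 0.0314]
eef_rot: [3.142, 0.0, 1.571]
force: [-0.3, -0.3, -1.3]
grip_width: 0.0236
grip_force: 40.0
```

Run:
```python
from h import *
a=snap('top','t4.png')['img'];b=snap('side','s4.png')['img']
cv2.imwrite('pics/c4.png',np.hstack([a[120:400,120:520],b[100:380,100:500]])[:,:,::-1])
```

```text
(no output)
```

View pics/c4.png

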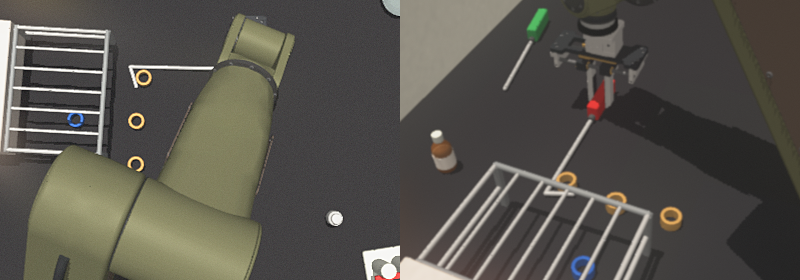

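The brass ring is out in front of the mouth, at (143,77) in the left crop, about 70 mm clear. The blue ring is still in place. Now I'll lay the rod down and let go.

Request:
apply_moves(deltas=[[255,0,0,-0.1,0,0,0],[255,0,0,0,0,0,0],[150,0,0,0,0,0,0],[100,0,0,0,0,0,0],[0,0,0,0,0,0,0],[0,0,0,0,0,0,0],[0,0,0,0,0,0,0],[0,0,0,0,0,0,0],[0,0,0,0,0,0,0],[0,0,0,0,0,0,0]])

```text
time_s: 8.4
ee_pos: [0.5827, -0.1864, 0.0304]
eef_rot: [-3.142, -0.0, 1.572]
force: [-0.4, 0.2, 0.2]
grip_width: 0.0848
grip_force: 0.0
```

Request:
apply_moves(deltas=[[0,0,0,1,0,0,0],[0,0,0,2,0,0,0],[0,0,0,3,0,0,0],[0,0,0,4,0,0,0],[0,0,0,4,0,0,0],[0,0,0,2,0,0,0],[0,0,0,0,0,0,0],[0,0,0,0,0,0,0]])

```text
time_s: 9.2
ee_pos: [0.5825, -0.1863, 0.1903]
eef_rot: [-3.142, 0.0, 1.572]
force: [-0.0, -0.9, -0.5]
grip_width: 0.0939
grip_force: 0.0
```

Run:
```python
from h import *
a=snap('top','t5.png')['img'];b=snap('side','s5.png')['img']
cv2.imwrite('pics/c5.png',np.hstack([a[120:400,120:520],b[100:380,100:500]])[:,:,::-1])
c=load('top');print(ray(c,263,197,.01),ctrl.get_obs()['grip_width'])
```

```text
[0.55960267 0.04182745 0.01      ] 0.09396727682461102
```

View pics/c5.png

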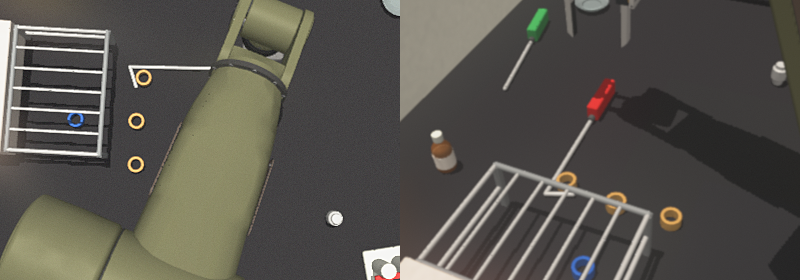

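The rod lies flat and released. The ring is about 68 mm out at (143,77) in the left crop, the blue ring has not moved, and the gripper is clear.

```bash
python3 -c "
from station import ctrl
print(ctrl.hand_in())"
```

```text
the job is handed in; nothing more can be done
None
```

I handed the job in at about 9 s; no verdict came back. The last pictures show the brass ring flat on the bench about 7 cm out from the guard's mouth, the hooked rod laid flat and released, the blue ring unmoved and the gripper clear.

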